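# Unstack the clean kit and make up the sample table

### The job

The washed kit has come back stacked on the tube rocker's platform. Take the stack apart and make up the sample table: stand the steel pot upright in the round well of the swab stand and each tube rack flat in the drip tray made to its length, all within their rims; only then take the emptied platform by its handle and seat it flat on the rocker with both pins up through its two holes. Set everything down gently, do not drop it.

Things in the scene. Friction and masses are not known exactly. Their poses are not given: they have to be found in the camera images.
- pot: Small round stainless-steel swab pot (gallipot), open at the top: 58 mm outside diameter, straight-sided, with a 61 mm rolled rim, 40 mm high, wall 2 mm, 90 g. Starts on top of one of the two tube racks. Origin: centre of its underside; z up.
- long_rack: White moulded block-shaped tube rack, empty, 3 x 6 wells in its top: 114 mm long (its x), 60 mm wide (its y), 55 mm high, solid vertical sides, 170 g. Starts standing on one half of the platform, long side parallel to the platform's handle. Origin: centre of its underside; z up.
- short_rack: White moulded block-shaped tube rack, empty, 3 x 4 wells in its top: 76 mm long (its x), 60 mm wide (its y), 55 mm high, solid vertical sides, 115 g. Starts standing on the other half of the platform, long side parallel to the platform's handle. Origin: centre of its underside; z up.
- platform: Rocker platform under the stack: aluminium plate 130 (x) by 260 (y) by 6 mm, 380 g, rims on both long edges to 15 mm height. Mid handle: steel bar along x, 100 long, 12 thick in y, from 34 to 46 mm above the underside, on posts at x = +/-42 mm; the racks stand at y = +/-68 mm. 14 mm through-holes at y = +/-115 mm, x = 0. Origin: centre of underside; z up. Fits the rocker either way round.
- rocker: Tube rocker, white bench machine, fixed, 170 (x) by 280 mm (y), knob and display on its -x side. Its dark cradle deck on top (118 x 250 mm, level, immovable) is 100 mm above the origin, with upright 10 mm pins at y = +/-115 mm, x = 0, 19 mm high, the top 8 mm tapering to 3.6 mm. The platform's place: flat on the deck, long sides together, pins in its holes. Origin: centre of underside; z up.
- long_tray: Grey plastic drip tray for the long rack, fixed: inside 130 mm (its x) by 76 mm (its y), floor 4 mm above the table, rim 11 mm above the table and 4 mm thick, a small lug on each end. Origin: centre of its underside; z up. The rack's long side goes along the tray's long side, either way round.
- short_tray: Grey plastic drip tray for the short rack, fixed: inside 92 mm (its x) by 76 mm (its y), floor 4 mm above the table, rim 11 mm above the table and 4 mm thick, a small lug on each end. Origin: centre of its underside; z up. The rack's long side goes along the tray's long side, either way round.
- swab_stand: White moulded swab stand, fixed: low block 150 x 92 mm, 14 mm high, with a round well 78 mm in diameter whose dark floor lies 4 mm above the table; beside the well, towards the stand's -x, wrapped pads up to 22 mm above the table. Origin: the centre of the well, at table height; z up.
Things that resemble listed ones, but are neither listed nor needed, are in the scene too. Leave any green or orange look-alike of the short_tray alone.

How it is judged:
On the way, in this order (a step that is already met when the one before it is completed fails the run):
1. the pot stands in the well of the swab stand and each rack in its own drip tray (horizontal distance between pot and swab_stand below 0.012 m and z of pot in the frame of swab_stand below 0.007 m and angle between each of pot, long_rack, short_rack's own z axis and vertical below 0.06 rad and horizontal distance between long_rack and long_tray below 0.012 m and z of long_rack in the frame of long_tray below 0.007 m and horizontal distance between short_rack and short_tray below 0.012 m and z of short_rack in the frame of short_tray below 0.007 m), for 0.2 s.
2. the emptied platform is seated on the rocker, both pins through its holes (horizontal distance between platform and rocker below 0.005 m and z of platform in the frame of rocker between 0.096 and 0.103 m and angle between platform's own z axis and vertical below 0.035 rad and angle between the y axis of platform and the y axis of rocker, either way round below 0.05 rad), for 0.2 s.
At the end, for the whole second after the job is handed in: Pot upright on the well's floor and each rack flat on its own tray's floor, each within 12 mm of the centre; the platform flat on the rocker's deck, pins through its holes, centre within 5 mm, long sides parallel within 0.05 rad; all released and at rest (all of step 1 and all of step 2 and linear speed of each of pot, long_rack, short_rack, platform below 0.02 m/s and contact force between the fingers and pot below 0.5 N and contact force between the fingers and long_rack below 0.5 N and contact force between the fingers and short_rack below 0.5 N and contact force between the fingers and platform below 0.5 N); the robot touches nothing.
It fails at once if the pot is dropped into its place (it falls onto it faster than 0.6 m/s, a fall of about 2 cm) (horizontal distance between pot and swab_stand below 0.06 m and z of pot in the frame of swab_stand below 0.029 m and linear speed of pot above 0.6 m/s).
It fails at once if the long rack is dropped into its place (it falls onto it faster than 0.6 m/s, a fall of about 2 cm) (horizontal distance between long_rack and long_tray below 0.06 m and z of long_rack in the frame of long_tray below 0.029 m and linear speed of long_rack above 0.6 m/s).
It fails at once if the short rack is dropped into its place (it falls onto it faster than 0.6 m/s, a fall of about 2 cm) (horizontal distance between short_rack and short_tray below 0.06 m and z of short_rack in the frame of short_tray below 0.029 m and linear speed of short_rack above 0.6 m/s).
It fails at once if the platform is dropped into its place (it falls onto it faster than 0.6 m/s, a fall of about 2 cm) (horizontal distance between platform and rocker below 0.06 m and z of platform in the frame of rocker below 0.125 m and linear speed of platform above 0.6 m/s).
It also fails if it takes over 122 s, if anything falls off the work surface, if the arm or the gripper's body presses on something with over 40 N, if the wrist force passes 120 N, or if a joint passes its speed limit or range.

### The arm

A 6-joint arm with a two-finger parallel gripper is mounted at the origin on the work surface. World frame = base frame: x ahead of the robot, y to its left, z up, the work surface at z = 0. Lengths are in m, angles in rad, forces in N, time in s.
With the tool pointing down it reaches from about 0.375 to 0.925 m from the base axis. Payload 5.7 kg.
Tool frame: the origin (TCP) lies at the very end of the fingers, on their centre line; the grasp point (between the pads) lies 19 mm behind it; z points along the fingers, y is the line along which they close (so a half turn about z gives the same grasp; the last joint's range is limited). The gripper opens to 88 mm and grips with 3 to 60 N. Pads are 20 mm wide; open, the fingers measure 115 mm over their backs; the gripper's body (75 mm by 178 mm) begins 61 mm behind the grasp point.
Start: joints at [-0.115, 0.359, 1.51, -0, 1.272, -0.115], TCP at [0.6, -0, 0.223] pointing down, gripper open.
Joint ranges: [-2.97, 2.97], [-1.01, 2.36], [0.21, 2.38], [-0.96, 4.11], [0.2, 2.71], [-2.98, 2.98]. Speed limits (rad/s): [2.39, 2.39, 3.14, 3.14, 3.14, 3.14].

### API

Orientations are given as a unit quaternion [x, y, z, w].
In Python, from bench import arm gives the robot as it stands. The module is installed in compiled form; this text tells all that it offers. Calls block until the motion is done:
- arm.move_ptp(position, orientation): joint-space move of the TCP to a pose.
- arm.movel(position, ori=None, max_speed=0.15, until_force=None): straight line of the TCP; ori=None keeps the orientation; max_speed is the mean speed in m/s. With until_force (N) it stops when the force on the tool has changed by that much, and returns True; else False.
- arm.goto_joints(angles): joint-space move.
- arm.gripper_to(opening, f_grip=None): finger opening in m; f_grip is the grip in N (None keeps the last); returns when the fingers have stopped.
- arm.wait(seconds).
- arm.solve_ik(position, orientation): joint angles nearest the present ones, or None.
- arm.observe(): the state.
- arm.snapshot(name): name is "scene" or "side" or "wrist"; returns a dict with "pixels" (420x560x3 uint8, blue, green, red), "range_z" (420x560 float32, m along the optical axis (not along the pixel's ray), 0 where there is no reading), "fx", "fy", "cx", "cy" (pixels), "rvec" (rotation vector, rad) and "tvec" (3), from world to camera coordinates, as OpenCV has them. Camera axes: x right, y down, z forward; pixel columns grow to the right and rows downward; lengths in m; the calibration is good to about 2 mm. A picture is of the moment at which its call begins.
A pose or a line that the arm cannot do raises arm.MotionError and nothing moves.
- arm.finish_job(): hands the job in; it is judged then, once.
Trained networks look in a picture, given as the dict that the camera call returned (one of the last four; its "shot" number tells which), for a name from the list of things; names that differ only in an ending like _2 or _b are one class to them, and where a whole thing is asked for, a point or a joint stands for the part that bears it (a point fixed in the world has none). Each returns a list of dicts, best first, with "conf" (0 to 1); they miss things now and then, are a little off and sometimes report something else, mostly with a low value. They report only what shows in the picture. A call takes as long as a camera call. They do not tell look-alikes from the thing itself.
- arm.look_for(name, picture): "position" ([x, y, z] in m, in world coordinates, good to about 4 mm: the middle of the surface that is visible of it).
The state is a dict: "t": time; "q": joint angles; "qvel": joint speeds; "joint_torque": joint torques, N m; "tcp_pos": TCP position; "tool_rot": TCP orientation; "contact_force": force on the tool from outside, world axes, zero at the start; "moment": the same for the moment, N m; "grip_width": finger opening in m; "finger_force": force on a finger pad.
Only numpy, scipy, OpenCV 4.12 (cv2) and the standard library are available. Lean on these libraries where they do the work, as an engineer would, in place of code of your own. Each camera call takes 0.05 s, during which the arm holds its last target. There are 200 camera calls.

## Working session

There is one attempt and no reset: what is moved stays moved. The work goes in short steps, each a Python script; the robot and the scene stay as the last script left them, time stands still between calls to the robot, and variables do not carry over. Pictures are saved under pics/ and viewed, at most 14 in all, crops included, and the job is handed in when it is done.

```bash
mkdir -p pics
cat > h.py <<'E'
import numpy as np, cv2
from bench import arm
def cloud(p):
    R,_=cv2.Rodrigues(np.array(p["rvec"],float)); t=np.array(p["tvec"],float).ravel()
    z=p["range_z"]; v,u=np.indices(z.shape)
    c=np.stack([(u-p["cx"])/p["fx"]*z,(v-p["cy"])/p["fy"]*z,z],-1)
    w=(c-t)@R
    w[z<=0]=np.nan
    return w
E
python3 - <<'E'
from h import *
for n in ("scene","side"):
    p=arm.snapshot(n); cv2.imwrite(f"pics/{n}0.png",p["pixels"]); np.save(f"pics/{n}0.npy",cloud(p))
    for k in ("pot","long_rack","short_rack","platform","rocker","long_tray","short_tray","swab_stand"):
        print(n,k,[(np.round(d["position"],3).tolist(),round(d["conf"],2)) for d in arm.look_for(k,p)][:4])
print(arm.observe())
E
```

```text
scene pot [([0.479, -0.217, 0.085], 0.71)]
scene long_rack [([0.526, -0.208, 0.046], 0.61)]
scene short_rack []
scene platform [([0.501, -0.283, 0.008], 0.6)]
scene rocker [([0.519, 0.303, 0.064], 0.62)]
scene long_tray [([0.683, 0.117, 0.004], 0.88)]
scene short_tray [([0.272, -0.313, 0.004], 0.85), ([0.491, -0.346, 0.048], 0.63), ([0.659, -0.106, 0.002], 0.58)]
scene swab_stand [([0.48, 0.023, 0.015], 0.78)]
side pot [([0.471, -0.21, 0.083], 0.79)]
side long_rack [([0.454, -0.246, 0.05], 0.95)]
side short_rack [([0.457, -0.369, 0.052], 0.87)]
side platform [([0.452, -0.352, 0.008], 0.85)]
side rocker [([0.445, 0.218, 0.066], 0.75)]
side long_tray [([0.683, 0.114, 0.004], 0.8)]
side short_tray [([0.276, -0.301, 0.003], 0.9), ([0.312, -0.464, 0.007], 0.9), ([0.655, -0.108, 0.003], 0.69)]
side swab_stand [([0.464, 0.014, 0.01], 0.74), ([0.683, 0.114, 0.008], 0.34)]
{'t': 0.9, 'q': array([-1.15113370e-01,  3.58758264e-01,  1.51038593e+00,  9.50614862e-06,
        1.27248807e+00, -1.15104406e-01]), 'qvel': array([-0.00025473,  0.00248073,  0.0018126 , -0.00068916, -0.00199603,
       -0.00052106]), 'joint_torque': array([ 6.50369493e-04, -5.15316904e+01, -2.71129006e+01,  6.75311917e-02,
        2.45454116e-02, -7.94110207e-06]), 'tcp_pos': array([ 5.99983781e-01, -1.03258265e-05,  2.22653018e-01]), 'tool_rot': array([ 7.07110938e-01,  7.07102624e-01, -8.74367471e-06, -1.83432150e-05]), 'contact_force': array([-0.44485879,  0.77158338, -0.45890753]), 'moment': array([ 0.03642711,  0.00548631, -0.02416095]), 'finger_force': 0.0, 'grip_width': 0.08782910089968561}
```

View pics/scene0.png

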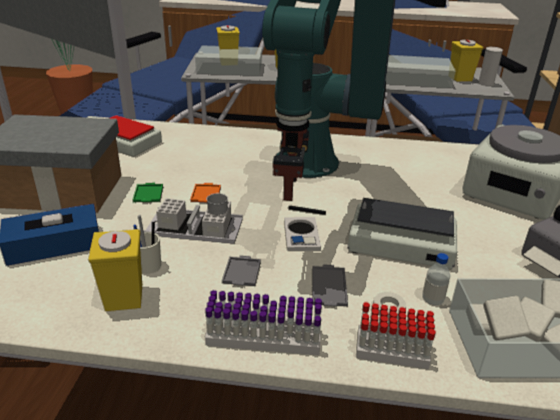

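View pics/side0.png

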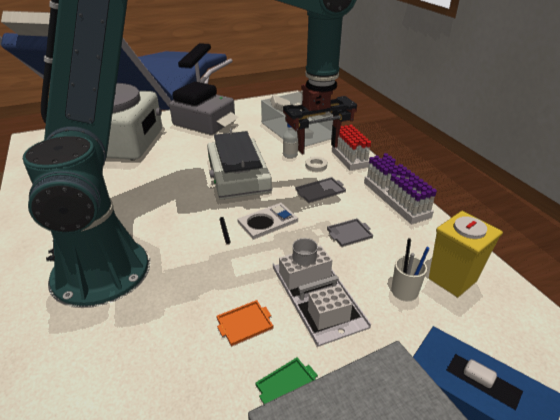

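The scene view shows the stack at about (200,220), with the pot on the nearer rack, which is probably the long one. The grey trays are at (242,270) and (328,283), the stand at (302,232) and the rocker at (405,230). The orange and green trays are decoys. Next I'll take wrist views from above.

Run:
```python
from h import *
q0=arm.observe()["tool_rot"]
for i,pos in enumerate([(0.50,-0.27,0.36),(0.62,-0.08,0.36),(0.60,0.07,0.36),(0.50,0.27,0.40)]):
    arm.move_ptp(pos,[0.7071068,0.7071068,0,0])
    p=arm.snapshot("wrist"); cv2.imwrite(f"pics/w{i}.png",p["pixels"]); np.save(f"pics/w{i}.npy",cloud(p)); 
    c=cloud(p); print(i,arm.observe()["t"],np.round(c[210,280],3),np.round(np.nanmin(c.reshape(-1,3),0),2),np.round(np.nanmax(c.reshape(-1,3),0),2))
a=[cv2.imread(f"pics/w{i}.png") for i in range(4)]
m=np.vstack([np.hstack(a[:2]),np.hstack(a[2:])]); cv2.imwrite("pics/m0.png",cv2.resize(m,(800,600),interpolation=cv2.INTER_AREA))
```

```text
0 2.1667 [ 0.498 -0.325  0.04 ] [ 0.01 -0.67 -0.  ] [ 0.96 -0.03  0.48]
1 3.1167 [ 0.617 -0.147  0.006] [ 0.13 -0.61 -0.76] [1.79 0.4  0.48]
2 3.825 [ 0.598  0.    -0.   ] [ 0.11 -0.46 -0.76] [1.77 0.55 0.48]
3 4.7833 [0.499 0.217 0.101] [-0.02 -0.28 -0.76] [1.71 0.52 0.52]
```

View pics/m0.png

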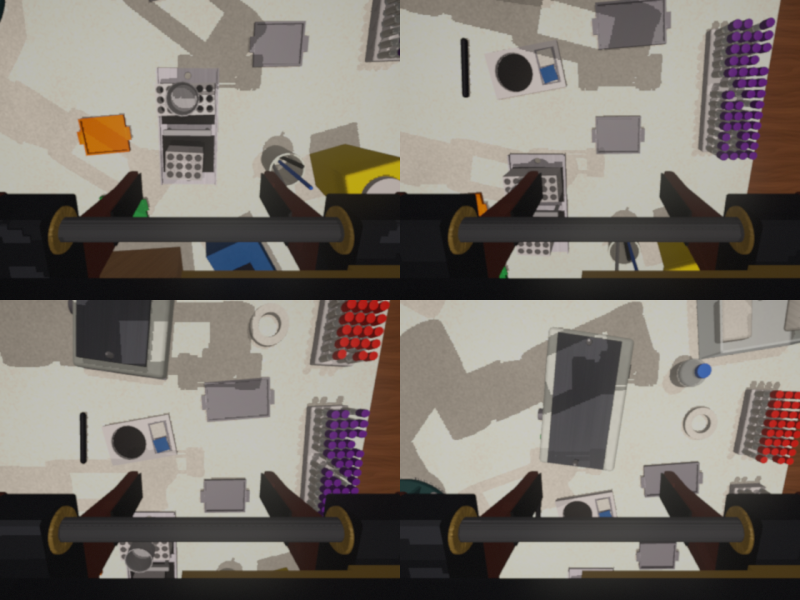

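The wrist montage shows everything clearly: the pot on the 6-column (long) rack, the platform nearly aligned with world y, both trays, the well and the rocker deck. Next I'll fit the poses from the clouds.

```bash
cat >> h.py <<'E'
def box(c,xr,yr,zr):
    w=c.reshape(-1,3); m=(w[:,0]>xr[0])&(w[:,0]<xr[1])&(w[:,1]>yr[0])&(w[:,1]<yr[1])&(w[:,2]>zr[0])&(w[:,2]<zr[1])
    return w[m]
def rect(pts):
    (cx,cy),(a,b),th=cv2.minAreaRect((pts[:,:2]*1000).astype(np.float32))
    if a<b: a,b,th=b,a,th-90
    th=(th+90)%180-90
    return np.round([cx,cy,a,b,th],1), len(pts), np.round(np.median(pts[:,2])*1000,1)
E
python3 - <<'E'
from h import *
c=[np.load(f"pics/w{i}.npy") for i in range(4)]
X=(0.39,0.56)
print("pot",rect(box(c[0],X,(-.45,-.10),(.093,.115))))
print("rackL",rect(box(c[0],X,(-.27,-.10),(.053,.066))))
print("rackS",rect(box(c[0],X,(-.45,-.30),(.053,.066))))
print("plat",rect(box(c[0],X,(-.45,-.10),(.010,.020))))
print("bar",rect(box(c[0],X,(-.295,-.24),(.038,.050))))
for i in (0,1,2): 
    print(i,"stray",rect(box(c[i],(.58,.74),(-.18,-.04),(.006,.018))))
for i in (1,2,3):
    print(i,"ltray",rect(box(c[i],(.58,.80),(.05,.18),(.006,.018))), "stand", rect(box(c[i],(.35,.58),(-.06,.09),(.009,.018))))
    w=c[i]
for i in (2,3):
    print(i,"deck",rect(box(c[i],(.38,.62),(.1,.5),(.095,.106))), "pins",[ (rect(box(c[i],(.38,.62),r,(.112,.125)))) if len(box(c[i],(.38,.62),r,(.112,.125)))>3 else None for r in ((.1,.25),(.25,.5))])
# zoom depth edges: images upscaled crops
im=cv2.imread("pics/w0.png")[85:265,210:320]; cv2.imwrite("pics/cropA.png",cv2.resize(im,None,fx=3.3,fy=3.3))
im=cv2.imread("pics/w3.png")[30:240,180:330]; cv2.imwrite("pics/cropB.png",cv2.resize(im,None,fx=2.8,fy=2.8))
E
```

```text
pot (array([ 4.675e+02, -2.167e+02,  5.940e+01,  5.920e+01, -2.000e-01]), 465, np.float64(101.0))
rackL (array([ 469. , -218.3,  114.2,   60. ,    1.5]), 2123, np.float64(63.0))
rackS (array([ 464.9, -354. ,   76.3,   60.9,   -2.5]), 1407, np.float64(61.6))
plat (array([ 471.7, -286.5,  260.1,  130.2,   89.8]), 1275, np.float64(16.6))
bar (array([ 4.689e+02, -2.663e+02,  1.074e+02,  5.170e+01, -2.000e-01]), 629, np.float64(46.6))
0 stray (array([ 657.6, -111.2,  118.5,   84.4,    0.9]), 1896, np.float64(11.0))
1 stray (array([ 657.9, -111.3,  116.8,   84.4,    0.9]), 1200, np.float64(11.3))
2 stray (array([ 6.583e+02, -1.112e+02,  1.171e+02,  8.540e+01,  4.000e-01]), 999, np.float64(11.1))
1 ltray (array([679.7, 114.5, 156. ,  84.5,   4.3]), 2267, np.float64(10.6)) stand (array([463.7,  26. , 151. ,  92.4,  10.1]), 3819, np.float64(15.1))
2 ltray (array([679.9, 114.7, 156.3,  84.1,   4.5]), 1720, np.float64(11.0)) stand (array([464. ,  25.8, 150.9,  92.6,  10.1]), 3089, np.float64(15.0))
3 ltray (array([680. , 115. , 157. ,  85. ,   4.7]), 924, np.float64(11.1)) stand (array([462.1,  37.9, 149.8,  69.6,   9.9]), 1388, np.float64(14.9))
2 deck (array([454.5, 233. , 118.3, 102.4,  -8. ]), 8739, np.float64(101.1)) pins [(array([449.9, 191.8,   9.3,   6.7,  69.9]), 57, np.float64(116.1)), None]
3 deck (array([464.3, 306.3, 250. , 118.2,  82.1]), 15427, np.float64(101.0)) pins [(array([448.9, 194. ,   8.7,   7.1, -15.5]), 33, np.float64(116.5)), (array([480.2, 419.6,   8.4,   7.8, -43.5]), 46, np.float64(116.1))]
```

View pics/cropA.png

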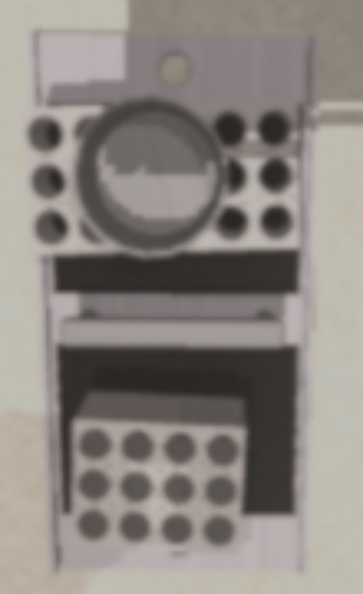

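View pics/cropB.png

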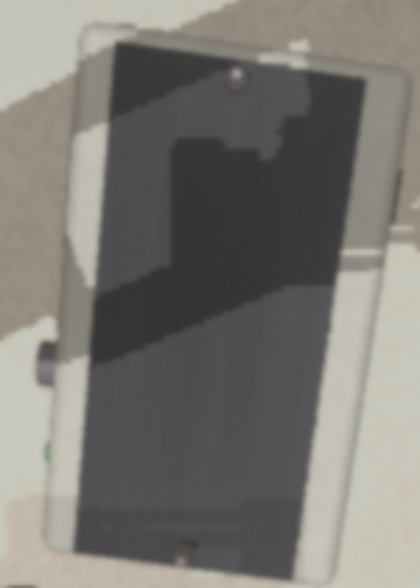

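The fits are consistent: platform at (0.472,-0.2865), rocker at (0.4645,0.3065) at 82.1°, and both trays agree across views. Next I'll fit the well and move the pot.

```bash
cat >> h.py <<'E'
from scipy.spatial.transform import Rotation as Ro
def ori(phi): return (Ro.from_euler("z",phi+90,degrees=True)*Ro.from_euler("x",180,degrees=True)).as_quat()
def pick(x,y,z,phi,pre,f,hi=0.22,lift=0.22):
    arm.gripper_to(pre); arm.move_ptp((x,y,hi),ori(phi))
    print("down hit",arm.movel((x,y,z+.01),max_speed=.15,until_force=8)); arm.movel((x,y,z),max_speed=.04,until_force=6)
    w=arm.gripper_to(0.0,f); o=arm.observe(); print("grip",np.round(o["grip_width"],4),o["finger_force"])
    arm.movel((x,y,z+.02),max_speed=.04); arm.movel((x,y,lift),max_speed=.15)
    o=arm.observe(); print("lifted",np.round(o["grip_width"],4),o["finger_force"],np.round(o["contact_force"],1),o["t"])
def place(x,y,z,phi,opn,hi=0.22,f=5):
    arm.move_ptp((x,y,hi),ori(phi)); arm.movel((x,y,z+.012),max_speed=.12)
    print("touch",arm.movel((x,y,z-.003),max_speed=.02,until_force=f),np.round(arm.observe()["tcp_pos"],4))
    release(x,y,opn,hi)
def release(x,y,opn,hi):
    arm.gripper_to(opn); z=arm.observe()["tcp_pos"][2]
    arm.movel((x,y,z+.03),max_speed=.05); arm.movel((x,y,hi),max_speed=.2); print("t",arm.observe()["t"])
E
python3 - <<'E'
from h import *
res=[]
for i in (1,2):
    c=np.load(f"pics/w{i}.npy"); p=box(c,(.38,.50),(-.04,.075),(.0015,.0075))
    d=np.hypot(p[:,0]-.45,p[:,1]-.023); p=p[d<.05]
    (x,y),r=cv2.minEnclosingCircle((p[:,:2]*1000).astype(np.float32)); print(i,x,y,r,len(p))
    im=cv2.imread(f"pics/w{i}.png").astype(int); dk=(im.max(2)<60); q=c[dk]; q=q[(q[:,0]>.40)&(q[:,0]<.52)&(q[:,1]>-.04)&(q[:,1]<.08)&(q[:,2]<.012)]
    print(rect(q))
u=np.radians(10.1); print("block -> +-36mm", 464-36*np.cos(u), 26-36*np.sin(u))
E
```

```text
1 449.8352355957031 22.74540138244629 49.77092742919922 2149
(array([437.1,  21.2,  73.1,  71.8,  89.5]), 1945, np.float64(5.2))
2 449.54400634765625 22.628253936767578 49.683040618896484 1720
(array([436.9,  20.2,  72.4,  70.3,  85.1]), 1516, np.float64(5.2))
block -> +-36mm 428.5578855209203 19.686797860688465
```

Run:
```python
from h import *
from scipy.optimize import least_squares
for i in (1,2):
    p=box(np.load(f"pics/w{i}.npy"),(.37,.53),(-.06,.10),(.0115,.018))[:,:2]*1000
    c=np.array([437.,21.])
    for k in range(6):
        d=p-c; r=np.hypot(*d.T); a=np.degrees(np.arctan2(d[:,1],d[:,0]))//12
        e=np.array([p[a==j][np.argmin(r[a==j])] for j in np.unique(a)])
        s=least_squares(lambda v:np.hypot(e[:,0]-v[0],e[:,1]-v[1])-v[2],[*c,39],loss="soft_l1").x; c=s[:2]
    print(i,s,len(e))
pick(.4675,-.2167,.076,-80,.078,12)
place(.437,.0205,.019,-80,.078)
p=arm.snapshot("wrist"); cv2.imwrite("pics/w4.png",p["pixels"]); np.save("pics/w4.npy",cloud(p))
c=cloud(p); print("pot",rect(box(c,(.37,.50),(-.05,.09),(.036,.052))))
```

```text
1 [439.75230709  21.4554269   38.63945439] 30
2 [439.76575645  21.82110784  38.78625709] 30
down hit False
grip 0.0596 12.000022132415324
lifted 0.0592 11.99990036606323 [ 0.6 -0.4 -1.3] 10.5833
touch True [0.4369 0.0205 0.0186]
t 16.125
pot (array([436.4,  19.4,  59.4,  59. ,   9.3]), 668, np.float64(43.9))
```

The pot is standing in the well, about 4 mm off centre, which is inside tolerance. Racks next.

Run:
```python
from h import *
pick(.469,-.2183,.027,-88.5,.074,25)
place(.680,.1147,.024,-85.5,.074)
p=arm.snapshot("wrist"); c=cloud(p); print("L",rect(box(c,(.58,.80),(.04,.20),(.05,.066))))
pick(.4649,-.354,.027,-92.5,.074,25)
place(.658,-.1112,.024,-89.3,.074)
p=arm.snapshot("wrist"); c=cloud(p); print("S",rect(box(c,(.58,.74),(-.18,-.04),(.05,.066))))
arm.move_ptp((.47,-.38,.30),ori(0))
p=arm.snapshot("wrist"); c=cloud(p); cv2.imwrite("pics/w5.png",p["pixels"]); np.save("pics/w5.npy",c)
print("plat",rect(box(c,(.37,.60),(-.45,-.10),(.010,.020))),"bar",rect(box(c,(.37,.60),(-.32,-.24),(.042,.050))))
```

```text
down hit False
grip 0.0597 24.999989569187164
lifted 0.0598 24.999682009220123 [ 0.1  0.8 -1.5] 21.525
touch True [0.6799 0.1147 0.025 ]
t 27.425
L (array([679.8, 113.8, 114.1,  60.1,   4.5]), 4346, np.float64(59.8))
down hit False
grip 0.0599 24.979640543460846
lifted 0.0599 24.97927039861679 [ 0.4 -0.3 -1. ] 33.65
touch True [ 0.6579 -0.1112  0.0249]
t 39.275
S (array([ 6.578e+02, -1.120e+02,  7.580e+01,  6.010e+01,  4.000e-01]), 2918, np.float64(59.8))
plat (array([ 471.6, -290. ,  252.8,  130.4,   89.7]), 1222, np.float64(15.7)) bar (array([ 4.717e+02, -2.864e+02,  9.850e+01,  1.190e+01, -1.000e-01]), 839, np.float64(46.9))
```

View pics/w5.png

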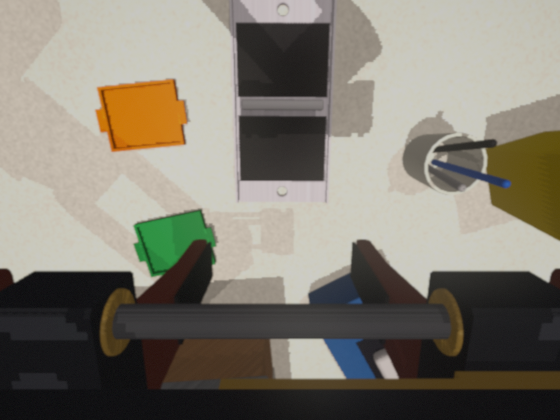

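Both racks sit within 1 mm of their tray centres. The wrist view shows the empty platform with its holes at (283,9) and (281,190) and the bar at (282,104). I'll lift it by the bar, carry it above the rocker, and check it there.

Run:
```python
from h import *
pick(.4717,-.2864,.0215,-90.25,.05,60,lift=.24)
arm.move_ptp((.4645,.3065,.24),ori(-97.9))
o=arm.observe(); print(o["tcp_pos"],o["contact_force"],o["moment"],o["grip_width"])
p=arm.snapshot("wrist"); c=cloud(p); cv2.imwrite("pics/w6.png",p["pixels"]); np.save("pics/w6.npy",c)
w=box(c,(.37,.64),(.10,.50),(.205,.29)); print(rect(w),w[:,2].min(),w[:,2].max())
p2=arm.snapshot("side"); cv2.imwrite("pics/side6.png",p2["pixels"]); np.save("pics/side6.npy",cloud(p2))
p3=arm.snapshot("scene"); cv2.imwrite("pics/scene6.png",p3["pixels"]); np.save("pics/scene6.npy",cloud(p3))
m=np.hstack([p["pixels"],p2["pixels"][90:300,150:430].repeat(2,0).repeat(2,1)]); cv2.imwrite("pics/m6.png",cv2.resize(m,(800,300)))
print(arm.observe()["t"])
```

```text
down hit False
grip 0.0113 60.000046491622925
lifted 0.0111 59.99867856502533 [-0.6  0.3 -5. ] 47.8833
[0.46502568 0.30573509 0.23996727] [ 0.12742422 -1.36274975 -4.3451479 ] [0.08402656 0.06672873 0.02656437] 0.011252887097992844
(array([464.2, 305. , 261.7, 130.8,  82. ]), 72463, np.float64(226.0)) 0.21881725733405225 0.2899093676254006
50.1583
```

View pics/m6.png

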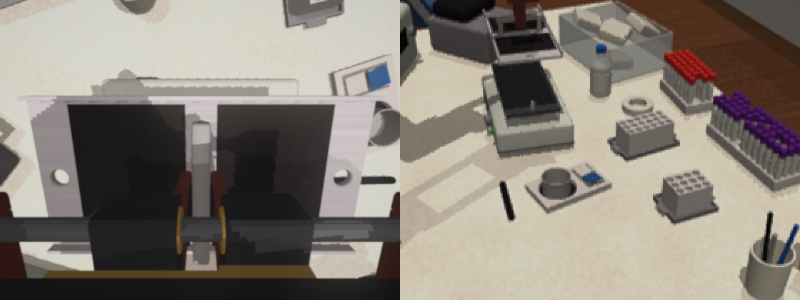

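The platform is held level at 82.0°, with its centre about 1 mm from the target. Next I'll lower it to just above the pins and look through the holes.

Run:
```python
from h import *
arm.movel((.4645,.3065,.146),ori(-97.9),max_speed=.08); arm.wait(.3)
print(arm.observe()["tcp_pos"],arm.observe()["t"])
p=arm.snapshot("wrist"); c=cloud(p); cv2.imwrite("pics/w7.png",p["pixels"]); np.save("pics/w7.npy",c)
w=box(c,(.37,.64),(.10,.50),(.115,.19)); print(rect(w))
i=p["pixels"]; cv2.imwrite("pics/m7.png",cv2.resize(np.hstack([i[215:285,45:125],i[215:285,440:520]]),(800,350),interpolation=cv2.INTER_NEAREST))
R,_=cv2.Rodrigues(np.array(p["rvec"],float)); print("cam",-R.T@np.array(p["tvec"],float).ravel())
```

```text
[0.46464105 0.30657836 0.14626655] 51.7833
(array([463.7, 305.9, 261.7, 131. ,  82.1]), 72195, np.float64(132.3))
cam [0.53296113 0.29620526 0.30943206]
```

View pics/m7.png

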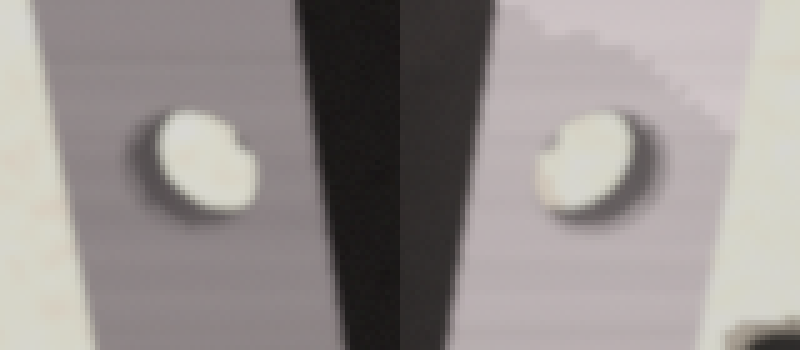

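The view through both holes is symmetric, so the platform is aligned along the rocker's length, and the cloud puts it within about 1 mm. I'll lower it with a force guard.

Run:
```python
from h import *
h=arm.movel((.4645,.3065,.119),max_speed=.015,until_force=8); o=arm.observe(); print(h,o["tcp_pos"],o["contact_force"],o["moment"],o["t"])
```

```text
True [0.46448614 0.30650861 0.12152978] [-0.21660202  0.9008436   5.8580961 ] [0.08764767 0.1649901  0.03659674] 53.3
```

Contact came at a TCP height of 0.1215, exactly the seated height. I'll release, back off and check.

Run:
```python
from h import *
release(.4645,.3065,.04,.27)
arm.move_ptp((.50,.20,.38),ori(0)); arm.wait(.5)
p=arm.snapshot("wrist"); c=cloud(p); cv2.imwrite("pics/w8.png",p["pixels"])
print("plat",rect(box(c,(.37,.60),(.1,.5),(.108,.121))),"bar",rect(box(c,(.37,.60),(.2,.4),(.140,.152))))
pl=box(c,(.37,.6),(.1,.5),(.098,.112)); A=np.c_[pl[:,:2],np.ones(len(pl))]; print("tilt",np.linalg.lstsq(A,pl[:,2],rcond=None)[0])
p=arm.snapshot("side"); cv2.imwrite("pics/side8.png",p["pixels"]); print(arm.observe()["t"])
m=np.hstack([cv2.imread("pics/w8.png"),p["pixels"]]); cv2.imwrite("pics/m8.png",cv2.resize(m,(800,300),interpolation=cv2.INTER_AREA))
```

```text
t 55.4333
plat (array([463.1, 298.2, 243.6, 130.4,  82.1]), 6184, np.float64(108.6)) bar (array([464.4, 306.2,  99.9,  12.1,  -7.9]), 983, np.float64(146.9))
tilt [-0.00079348  0.00208628  0.10720698]
57.7083
```

View pics/m8.png

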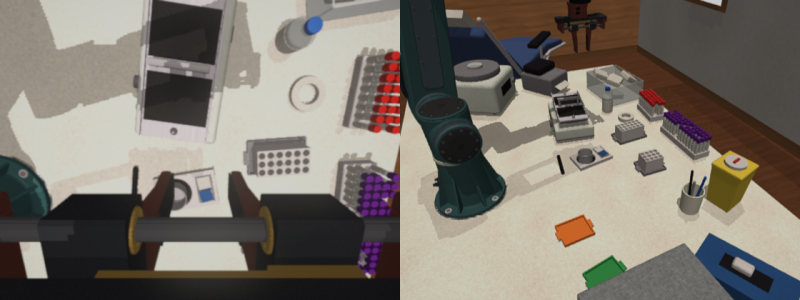

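The platform is seated flat: bar at (464.4,306.2), 82.1°, bar top about 146 mm, and a pin showing in its hole at (173,131). The pot and racks are still in place and the arm is clear.

```bash
python3 -c "
from bench import arm; print(arm.finish_job())"
```

```text
the job is handed in; nothing more can be done
None
```

The job is handed in at about 58 s of the 122 s allowed: my last measurements had the pot in the well (about 4 mm off centre), both racks in their trays within about 1 mm, and the platform flat on the rocker within about 1 mm with its pins in the holes; the judge returned no verdict.

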